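# Pack a die blank tight in its channel fixture

### The job

One of the three brass die blanks stands in the channel of the fixture, against one end stop. From the wooden stand choose the two packing plates that together just fill the gap between its foot and the other end stop, bring them face to face into one pack, and lower the pack into the gap, upright and fully down on the channel floor, without forcing anything. Leave the other two plates standing in the stand, and the blanks, loupe and graver where they are.

Things in the scene. Friction and masses are not known exactly. Their poses are not given: they have to be found in the camera images.
- fixture: channel fixture, fixed to the bench: aluminium subplate 12 mm thick (x -51 to +99 mm, y -88 to +88), its top the floor of a steel channel along y, 54 mm wide (x -27 to +27). Side cheeks 8 mm thick: 11 mm high over the floor, 31 mm beside the gap (y +14 to +72), so that plates in the gap can be held only across their faces, not by their ends. Origin: on the bench, under the channel's middle.
- stop_foot (a point): on the channel floor, middle of the face of the end stop at fixture y = -54 mm, against which the foot of the blank in the channel stands. Axes as the fixture. Both stops are 18 mm thick, 50 mm wide and 16 mm high over the floor, with a 3 mm chamfer along the top edge of the face.
- gap_end (a point): on the channel floor, middle of the face of the other end stop (fixture y = +54 mm, 108 mm from stop_foot). Axes as the fixture. The gap runs from here towards -y to the end of the blank's foot: 108 mm less the foot's length. The right pack is 2 mm thinner than the gap, and goes in as one: beside a plate already in the gap there is no room for a finger.
- stand: wooden stand, fixed, 36 mm wide (x), 134 mm long (y), 18 mm high; four compartments in a row along y, 26 mm wide, 32 mm from one to the next, floor 8 mm over the bench. Plates stand in them with their thickness along y; they reach 7 mm past the stand at both ends, where they can be taken by their ends. Origin: centre of the underside.
- plate_10: ground-steel packing plate 10 mm thick (its y), 50 mm long (x), 34 mm high (z), about 130 g, standing on its 50 x 10 mm edge; two dark round marks on each face. Origin: centre of the underside. Starts upright in one compartment of the stand, which one differs every time.
- plate_14: ground-steel packing plate 14 mm thick (its y), 50 mm long (x), 34 mm high (z), about 162 g, standing on its 50 x 14 mm edge; two dark round marks on each face. Origin: centre of the underside. Starts upright in one compartment of the stand, which one differs every time.
- plate_18: ground-steel packing plate 18 mm thick (its y), 50 mm long (x), 34 mm high (z), about 194 g, standing on its 50 x 18 mm edge; two dark round marks on each face. Origin: centre of the underside. Starts upright in one compartment of the stand, which one differs every time.
- plate_22: ground-steel packing plate 22 mm thick (its y), 50 mm long (x), 34 mm high (z), about 226 g, standing on its 50 x 22 mm edge; two dark round marks on each face. Origin: centre of the underside. Starts upright in one compartment of the stand, which one differs every time.
- blank_78: brass die blank, 500 g, loose: foot 78 mm long (y), 50 wide (x), 14 high, 3 mm chamfer on the top edge of its far end; round boss of 29 mm diameter (34 at its root), top 44.5 mm over the underside, its axis 25 mm from the origin end. Origin: underside, middle of the end face that meets the stop; the foot runs along +y. One is in the channel, two wait behind its far cheek; which differs.
- blank_74: brass die blank, 500 g, loose: foot 74 mm long (y), 50 wide (x), 14 high, 3 mm chamfer on the top edge of its far end; round boss of 29 mm diameter (34 at its root), top 44.5 mm over the underside, its axis 25 mm from the origin end. Origin: underside, middle of the end face that meets the stop; the foot runs along +y. One is in the channel, two wait behind its far cheek; which differs.
- blank_70: brass die blank, 500 g, loose: foot 70 mm long (y), 50 wide (x), 14 high, 3 mm chamfer on the top edge of its far end; round boss of 29 mm diameter (34 at its root), top 44.5 mm over the underside, its axis 25 mm from the origin end. Origin: underside, middle of the end face that meets the stop; the foot runs along +y. One is in the channel, two wait behind its far cheek; which differs.
- loupe: black watchmaker's loupe, 38 mm wide, 32 mm high, bystander. Origin: centre of the underside.
- graver: graver with a mushroom handle, 112 mm long, bystander lying on the bench. Origin: centre of the underside.
Not all that is in view belongs to the job. Leave any orange look-alike of the plate_14 alone.

How it is judged (in metres and radians):
On the way:
1. the two chosen plates are held or stand face to face as one pack, clear of the gap (((distance between plate_10 and plate_18 below 0.019 m and angle between the y axis of plate_10 and the y axis of plate_18, either way round below 0.12 rad and distance between plate_10 and gap_end above 0.06 m) or (distance between plate_10 and plate_22 below 0.021 m and angle between the y axis of plate_10 and the y axis of plate_22, either way round below 0.12 rad and distance between plate_10 and gap_end above 0.06 m) or (distance between plate_14 and plate_18 below 0.021 m and angle between the y axis of plate_14 and the y axis of plate_18, either way round below 0.12 rad and distance between plate_14 and gap_end above 0.06 m) or (distance between plate_14 and plate_22 below 0.023 m and angle between the y axis of plate_14 and the y axis of plate_22, either way round below 0.12 rad and distance between plate_14 and gap_end above 0.06 m))), for 0.2 s.
At the end, for the whole second after the job is handed in: The two plates that add up to 2 mm less than the gap stand in it, released, at rest, on the floor (3 mm), mid-channel (6 mm), upright (0.06 rad), square (0.1 rad). The blank is at its stop (6 mm). Blanks moved under 6 mm; the other two plates stand in the stand (moved under 15 mm) (((distance between blank_78 and stop_foot below 0.006 m and z of plate_10 in the frame of gap_end between -0.003 and 0.003 m and y of plate_10 in the frame of gap_end between -0.036 and -0.003 m and x of plate_10 in the frame of gap_end between -0.006 and 0.006 m and angle between each of plate_10, plate_18's own z axis and vertical below 0.06 rad and angle between the y axis of each of plate_10, plate_18 and the y axis of fixture, either way round below 0.1 rad and linear speed of each of plate_10, plate_18 below 0.01 m/s and distance of each of plate_14, plate_22 from where it was at the start of the episode below 0.015 m and angle between each of plate_14, plate_22's own z axis and vertical below 0.2 rad and z of plate_18 in the frame of gap_end between -0.003 and 0.003 m and y of plate_18 in the frame of gap_end between -0.036 and -0.003 m and x of plate_18 in the frame of gap_end between -0.006 and 0.006 m) or (distance between blank_74 and stop_foot below 0.006 m and z of plate_10 in the frame of gap_end between -0.003 and 0.003 m and y of plate_10 in the frame of gap_end between -0.036 and -0.003 m and x of plate_10 in the frame of gap_end between -0.006 and 0.006 m and angle between each of plate_10, plate_22's own z axis and vertical below 0.06 rad and angle between the y axis of each of plate_10, plate_22 and the y axis of fixture, either way round below 0.1 rad and linear speed of each of plate_10, plate_22 below 0.01 m/s and distance of each of plate_14, plate_18 from where it was at the start of the episode below 0.015 m and angle between each of plate_14, plate_18's own z axis and vertical below 0.2 rad and z of plate_22 in the frame of gap_end between -0.003 and 0.003 m and y of plate_22 in the frame of gap_end between -0.036 and -0.003 m and x of plate_22 in the frame of gap_end between -0.006 and 0.006 m) or (distance between blank_74 and stop_foot below 0.006 m and distance of each of plate_10, plate_22 from where it was at the start of the episode below 0.015 m and angle between each of plate_10, plate_22's own z axis and vertical below 0.2 rad and z of plate_14 in the frame of gap_end between -0.003 and 0.003 m and y of plate_14 in the frame of gap_end between -0.036 and -0.003 m and x of plate_14 in the frame of gap_end between -0.006 and 0.006 m and angle between each of plate_14, plate_18's own z axis and vertical below 0.06 rad and angle between the y axis of each of plate_14, plate_18 and the y axis of fixture, either way round below 0.1 rad and linear speed of each of plate_14, plate_18 below 0.01 m/s and z of plate_18 in the frame of gap_end between -0.003 and 0.003 m and y of plate_18 in the frame of gap_end between -0.036 and -0.003 m and x of plate_18 in the frame of gap_end between -0.006 and 0.006 m) or (distance between blank_70 and stop_foot below 0.006 m and distance of each of plate_10, plate_18 from where it was at the start of the episode below 0.015 m and angle between each of plate_10, plate_18's own z axis and vertical below 0.2 rad and z of plate_14 in the frame of gap_end between -0.003 and 0.003 m and y of plate_14 in the frame of gap_end between -0.036 and -0.003 m and x of plate_14 in the frame of gap_end between -0.006 and 0.006 m and angle between each of plate_14, plate_22's own z axis and vertical below 0.06 rad and angle between the y axis of each of plate_14, plate_22 and the y axis of fixture, either way round below 0.1 rad and linear speed of each of plate_14, plate_22 below 0.01 m/s and z of plate_22 in the frame of gap_end between -0.003 and 0.003 m and y of plate_22 in the frame of gap_end between -0.036 and -0.003 m and x of plate_22 in the frame of gap_end between -0.006 and 0.006 m)) and distance of each of blank_78, blank_74, blank_70 from where it was at the start of the episode below 0.006 m and angle between each of blank_78, blank_74, blank_70's own z axis and vertical below 0.05 rad); the robot touches nothing.
It fails at once if a plate or blank is forced: pressed against the fixture, or a plate against a blank, with more than 40 N (contact force between any of plate_10, plate_14, plate_18, plate_22, blank_78, blank_74, blank_70 and fixture above 40 N or contact force between any of plate_10, plate_14, plate_18, plate_22 and blank_78 above 40 N or contact force between any of plate_10, plate_14, plate_18, plate_22 and blank_74 above 40 N or contact force between any of plate_10, plate_14, plate_18, plate_22 and blank_70 above 40 N).
It fails at once if a blank is shifted more than 15 mm (distance of any of blank_78, blank_74, blank_70 from where it was at the start of the episode above 0.015 m).
It fails at once if the loupe or graver is moved more than 20 mm (distance of any of loupe, graver from where it was at the start of the episode above 0.02 m).
It also fails if it takes over 70 s, if anything falls off the work surface, if the arm or the gripper's body presses on something with over 40 N, if the wrist force passes 120 N, or if a joint passes its speed limit or range.

### The arm

A 6-joint arm with a two-finger parallel gripper is mounted at the origin on a cart in front of the work surface, level with it; the furniture and walls round the work are solid. World frame = base frame: x ahead of the robot, y to its left, z up, the work surface at z = 0. Lengths are in m, angles in degrees, forces in N, time in s.
With the tool pointing down it reaches from about 0.225 to 0.725 m from the base axis. Payload 3.1 kg.
Tool frame: the origin (TCP) lies midway between the tips of the shut fingers; the grasp point (between the pads) lies 19 mm behind it; z points along the fingers, y is the line along which they close (so a half turn about z gives the same grasp; the last joint's range is limited). The gripper opens to 85 mm and grips with 20 to 120 N. Pads are 22 mm wide; open, the fingers measure 114 mm over their backs; the gripper's body (76 mm by 85 mm) begins 54 mm behind the grasp point. The pads swing forward as they close: fully open they stand 13 mm farther back than shut.
Start: joints at [-75.676, 2.75, 5.684, 92.934, 0, 82.678], TCP at [0.194, -0.488, 0.231] pointing down, gripper open.
Joint ranges: [-166.93, 166.93], [-56.73, 111.36], [-69.38, 81.34], [-121.58, 131.49], [-85.45, 84.26], [-180, 180]. Speed limits (degrees/s): [159.86, 159.86, 180, 180, 180, 180].

### API

Orientations are given as [roll, pitch, yaw] about the fixed x, y, z axes, in that order (R = Rz(yaw) Ry(pitch) Rx(roll)).
In Python, from cell import bot gives the robot as it stands.
- The arm moves only by the tool move_arm, never from a script. Its argument "rows" is a list of rows, each a list of 7 numbers: the turn, a rotation vector about the tool's x, y, z in degrees, then the shift along the tool's x, y, z in mm, then the opening, from 0 (shut) to 1 (fully open). A call has 1 to 12 rows; each row is the pose to reach, as a shift and turn from the pose commanded when the call began, along the tool's axes at that moment; what a row does not reach only later rows make up. A row lasts 1/8 s, in which the tool goes at most 62.5 mm and 10.7 degrees, less where a joint would pass 70% of its speed; a pose out of reach is approached as far as the arm can. A call with a gripper value outside its range is refused whole. The fingers move at their own pace and stop on an object; "newtons" is the grip in N (left out, the last holds). Time passes only in rows, so rows that repeat a pose let the fingers close. It gives the time, the measured TCP pose, the force, the opening and the grip force at its end, in the units of the state.
- bot.get_obs(): the state, without advancing time (a new reading comes with each control period).
- bot.camera(name): name is "side" or "top" or "wrist"; returns (picture, depth): 420x560x3 uint8, red, green, blue; 420x560 float32, m along the optical axis (not along the pixel's ray), 0 where there is no reading.
- bot.calibration(name): a dict with "mtx" (3x3 intrinsics, pixels), "eye" and "orientation" of the camera in the world. Camera axes: x right, y down, z forward; pixel columns grow to the right and rows downward; lengths in m; the calibration is good to about 2 mm. A picture is of the moment at which its call begins: read the wrist's pose just before it. calibration takes no time and is no camera call; for the wrist camera it gives the pose at the moment of the call.
- bot.hand_in(): hands the job in; it is judged then, once.
The state is a dict: "time_s": time; "q": joint angles; "joint_velocities": joint speeds; "tau": joint torques, N m; "ee_pos": TCP position; "tool_rot": TCP orientation; "contact_force": force on the tool from outside, world axes, zero at the start; "torque": the same for the moment, N m; "gripper_width": finger opening in m; "gripper_force": force on a finger pad.
Only numpy, scipy, OpenCV 4.12 (cv2) and the standard library are available. Lean on these libraries where they do the work, as an engineer would, in place of code of your own. Each camera call takes 0.05 s, during which the arm holds its last target. There are 200 camera calls.

## Working session

There is one attempt and no reset: what is moved stays moved. The work goes in short steps, Python scripts to look and compute and a tool call to move; the robot and the scene stay as the last step left them, time stands still between calls to the robot, and variables do not carry over. Pictures are saved under pics/ and viewed, at most 12 in all, crops included, and the job is handed in when it is done.

Besides the shell and the picture viewer there is one more tool, called after "Request:" in YAML: its name, and indented under it one key for each argument. move_arm: Moves the arm, as the interface text tells. Its arguments: {"type":"object","properties":{"rows":{"type":"array"},"newtons":{"type":"number"}},"required":["rows"]}

```bash
ls; mkdir -p pics; cat > h.py <<'E'
import numpy as np, cv2
from cell import bot
def grab(n,save=None):
    c=bot.calibration(n); im,d=bot.camera(n)
    if save: cv2.imwrite('pics/'+save,im[:,:,::-1]); np.savez('pics/'+save+'.npz',im=im,d=d,**{k:np.array(c[k]) for k in c})
    return im,d,c
def rot(c):
    o=np.array(c['orientation'],float)
    if o.shape==(3,3): return o
    from scipy.spatial.transform import Rotation as R
    return R.from_euler('xyz',o,degrees=True).as_matrix()
def cloud(d,c):
    m=np.array(c['mtx']); v,u=np.mgrid[:d.shape[0],:d.shape[1]]
    p=np.stack([(u-m[0,2])/m[0,0]*d,(v-m[1,2])/m[1,1]*d,d],-1)
    P=p@rot(c).T+np.array(c['eye']); P[d<=0]=np.nan
    return P
E
python3 - <<'E'
from h import *
print(bot.get_obs())
for n in ['top','side']:
    im,d,c=grab(n,n+'0.png'); print(n,c)
E
```

```text
pics
{'time_s': 0.0, 'q': array([-7.56746769e+01,  2.79350570e+00,  5.59228118e+00,  9.29360791e+01,
       -2.67749575e-04,  8.26780930e+01]), 'joint_velocities': array([-0.01202729,  0.01242761,  0.00655185, -0.01410806, -0.0469511 ,
        0.07811471]), 'tau': array([-4.16777414e-05, -3.38780093e+01,  3.20016038e+01,  2.03570654e-02,
       -1.27324411e-04,  2.84651087e-06]), 'ee_pos': array([ 0.19350294, -0.48736637,  0.23011749]), 'tool_rot': array([-1.79863782e+02, -1.72329179e-02,  2.16472099e+01]), 'contact_force': array([-0.38793457, -0.08478014,  0.22003808]), 'torque': array([ 0.03914004, -0.02692721, -0.0101378 ]), 'gripper_force': 0.0, 'gripper_width': 0.08564615260741998}
top {'mtx': array([[523.19169947,   0.        , 285.03464471],
       [  0.        , 523.19169947, 206.01340822],
       [  0.        ,   0.        ,   1.        ]]), 'eye': array([ 0.36143071, -0.17110984,  1.09554565]), 'orientation': array([-170.43245843,    0.63820992,  -88.49953454])}
side {'mtx': array([[406.81993337,   0.        , 287.21526071],
       [  0.        , 406.81993337, 213.86426803],
       [  0.        ,   0.        ,   1.        ]]), 'eye': array([ 0.148022  , -0.8279718 ,  0.42855384]), 'orientation': array([-115.26834182,    0.27126545,  -30.21432559])}
```

View pics/top0.png

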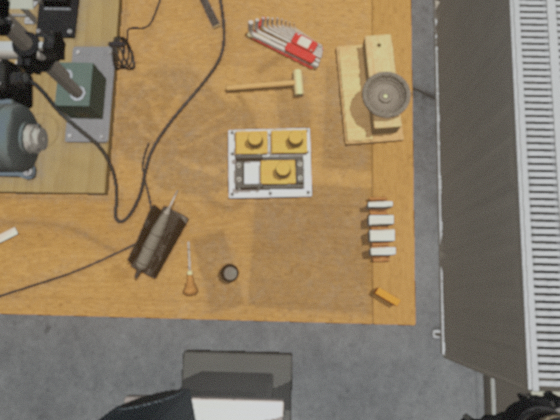

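View pics/side0.png

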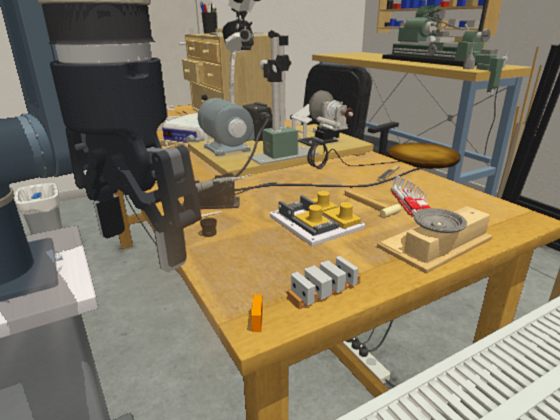

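Top view: the fixture is at px (270,162), with the channel blank's boss at (281,172) and the gap at about (251,172). The stand's four plates are at (380,204), (381,220), (381,236) and (382,252), and the orange look-alike is at (386,297). In the side view the loupe is at (208,227) and the orange piece at (257,313).

```bash
python3 - <<'E'
from h import *
z=np.load('pics/top0.png.npz'); d=z['d']; c={k:z[k] for k in ['mtx','eye','orientation']}; P=cloud(d,c)
for n,(u,v) in dict(boss=(281,172),gap=(251,172),b2=(254,141),b3=(290,141),p1=(380,204),p2=(381,220),p3=(381,236),p4=(382,252),or_=(386,297),loupe=(229,272),fc1=(229,130),fc2=(311,130),fc3=(229,197),fc4=(311,197),table=(270,240)).items(): print(n,P[v,u].round(4))
def box(mask):
    m=mask.astype(np.uint8); n,l,s,_=cv2.connectedComponentsWithStats(m)
    for i in range(1,n):
        if s[i,4]>20:
            q=P[l==i]; r=cv2.minAreaRect((q[:,:2]*1000).astype(np.float32)); print(s[i],r,np.median(q[:,2]))
roi=np.zeros(d.shape,bool); roi[190:270,350:410]=1
print('plates'); box(roi&(P[...,2]>.034)&(P[...,2]<.055))
roi[:]=0; roi[120:205,220:320]=1
print('fix');box(roi&(P[...,2]>.006)); print('boss');box(roi&(P[...,2]>.048))
E
```

```text
boss [ 0.6057 -0.145   0.0588]
gap [ 0.6152 -0.08    0.0122]
b2 [ 0.6701 -0.0876  0.0574]
b3 [ 0.6733 -0.1616  0.0521]
p1 [ 0.5476 -0.3483  0.0418]
p2 [ 0.5143 -0.3498  0.044 ]
p3 [ 0.482  -0.3499  0.0424]
p4 [ 0.4496 -0.3515  0.0439]
or_ [ 0.3609 -0.3605  0.0357]
loupe [ 0.4031 -0.0427  0.0133]
fc1 [ 0.7121 -0.027  -0.0043]
fc2 [ 0.7133 -0.206   0.0045]
fc3 [ 0.5599 -0.0358  0.0133]
fc4 [ 0.5658 -0.2087  0.0037]
table [ 0.4723 -0.1245  0.0021]
plates
[368 202  25   6 134] ((547.21337890625, -348.86932373046875), (10.377589225769043, 49.574363708496094), 3.468968152999878) 0.041074509467672216
[369 215  25  10 226] ((514.9468383789062, -350.6663818359375), (18.429141998291016, 49.98445510864258), 3.927863836288452) 0.041772227784090066
[369 230  26  12 276] ((483.42156982421875, -352.2575988769531), (22.237253189086914, 49.84640121459961), 3.0125975608825684) 0.04148865276798963
[371 248  25   8 181] ((451.10125732421875, -353.97369384765625), (14.008870124816895, 49.2264518737793), 1.9194287061691284) 0.04155723523771049
fix
[ 228  129   84   70 5635] ((636.3184814453125, -118.40814208984375), (151.12103271484375, 177.49554443359375), 2.7669026851654053) 0.023966099212762826
boss
[289 131  14  14 156] ((680.5286254882812, -172.74595642089844), (28.697160720825195, 26.829320907592773), 1.2340507507324219) 0.05565581211984938
[249 132  13  15 157] ((676.3999633789062, -89.3143539428711), (28.655237197875977, 24.94577980041504), 2.1499531269073486) 0.05588009545804473
[277 162  14  14 153] ((613.873046875, -149.1118621826172), (27.23555564880371, 26.84134292602539), 9.16225528717041) 0.05587885791157032
```

```bash
python3 - <<'E'
from h import *
z=np.load('pics/top0.png.npz'); d=z['d']; c={k:z[k] for k in ['mtx','eye','orientation']}; P=cloud(d,c)
a=np.radians(2.8); ex=np.array([np.cos(a),np.sin(a)]); ey=np.array([-np.sin(a),np.cos(a)]); o=np.array([.6124,-.1196])
q=P[...,:2]-o; fx=q@ex*1000; fy=q@ey*1000
for v in range(166,180,2):
    print(v,[(int(round(fy[v,u])),int(round(P[v,u,2]*1000))) for u in range(228,282)])
def prof(sel):
    s=sel; i=np.argsort(fy[s]); print([(int(round(y)),int(round(zz*1000))) for y,zz in zip(fy[s][i],P[...,2][s][i])][::3])
from scipy.spatial.transform import Rotation as R
for n in ['wrist']: print(bot.calibration(n)); s=bot.get_obs(); print(s['ee_pos'])
E
```

```text
166 [(90, -5), (86, 12), (84, 14), (81, 19), (80, 8), (78, 9), (76, 7), (74, 5), (69, 29), (67, 34), (65, 30), (63, 28), (61, 25), (59, 28), (57, 29), (55, 24), (53, 20), (52, 14), (50, 12), (48, 13), (46, 11), (43, 15), (41, 12), (39, 13), (37, 10), (35, 15), (33, 10), (31, 12), (29, 10), (26, 12), (24, 13), (22, 10), (19, 23), (17, 27), (15, 26), (13, 24), (11, 26), (9, 26), (7, 23), (5, 26), (2, 26), (0, 27), (-2, 26), (-4, 29), (-6, 25), (-8, 26), (-10, 28), (-12, 25), (-14, 26), (-17, 59), (-19, 55), (-21, 58), (-23, 59), (-25, 55)]Traceback (most recent call last):
  File "<stdin>", line 6, in <module>
ValueError: cannot convert float NaN to integer
```

Rows along the channel show the foot ending at fixture y ≈ +20, so the blank is blank_74, the gap is 34 mm and the pack is 14+18.

Possible plates by thickness:
- 10 mm: px (380,204)
- 18 mm: px (381,220)
- 22 mm: px (381,236)
- 14 mm: px (382,252)
- Orange decoy: px (386,297)

I choose (382,252) and (381,220), and will check them from close above.

Request:
move_arm:
  rows:
    - [0,0,6,80,-8,0,1]
    - [0,0,12,160,-16,20,1]
    - [0,0,19,240,-24,30,1]
    - [0,0,19,288,-29,30,1]
    - [0,0,19,288,-29,30,1]
    - [0,0,19,288,-29,30,1]

```text
time_s: 0.85
ee_pos: [0.4525, -0.3524, 0.1997]
tool_rot: [-179.9, 0.1, 2.9]
contact_force: [-0.4, 0.7, 0.5]
gripper_width: 0.0854
gripper_force: 0.0
```

```bash
cat >> h.py <<'E'
from scipy.spatial.transform import Rotation as Rt
def to(x,y,z,yaw):
    s=bot.get_obs(); R=Rt.from_euler('xyz',s['tool_rot'],degrees=True); T=Rt.from_euler('xyz',[180,0,yaw],degrees=True)
    print('t',round(s['time_s'],2),'pose',(s['ee_pos']*1000).round(1),s['tool_rot'].round(2),'w',round(s['gripper_width']*1000,1),
     '-> turn',(R.inv()*T).as_rotvec(degrees=True).round(1),'shift',R.inv().apply(np.array([x,y,z])-s['ee_pos']*1000).round(1))
E
python3 - <<'E'
from h import *
im,d,c=grab('wrist','w1.png'); print(c); s=bot.get_obs(); print(s['ee_pos'],s['tool_rot'])
P=cloud(d,c); m=((P[...,2]>.034)&(P[...,2]<.052)).astype(np.uint8)
n,l,st,_=cv2.connectedComponentsWithStats(m)
for i in range(1,n):
    if st[i,4]>300: print(st[i],cv2.minAreaRect((P[l==i][:,:2]*1000).astype(np.float32)),np.median(P[l==i][:,2]))
to(451,-354,150,3)
E
```

```text
{'mtx': array([[369.53186204,   0.        , 278.20560079],
       [  0.        , 369.53186204, 204.23980986],
       [  0.        ,   0.        ,   1.        ]]), 'eye': array([ 0.52801484, -0.34909763,  0.34115181]), 'orientation': array([ 1.62513731e+02,  1.27265829e-01, -8.70580192e+01])}
[ 0.45118261 -0.35359291  0.20021   ] [-1.79928844e+02  1.00450151e-01  2.80843679e+00]
[247  56  66  15 977] ((546.0535888671875, -348.43499755859375), (10.119519233703613, 49.90306091308594), 2.8990983963012695) 0.04083319860695739
[ 248   95   64   24 1482] ((513.9028930664062, -350.2486877441406), (17.695388793945312, 50.05999755859375), 2.972369909286499) 0.04094266618786155
[ 249  133   62   28 1714] ((482.2931823730469, -351.92852783203125), (22.23617935180664, 50.04649353027344), 3.41436505317688) 0.04093782593348927
[ 250  175   60   19 1039] ((450.3489685058594, -353.53570556640625), (14.520929336547852, 49.763031005859375), 3.5885164737701416) 0.04087330717893972
[543 302  17  44 545] ((327.34368896484375, -617.3973999023438), (10.247632026672363, 44.224159240722656), 87.0699234008789) 0.042003881943501964
t 0.9 pose [ 451.2 -353.6  200.2] [-1.7993e+02  1.0000e-01  2.8100e+00] w 85.5 -> turn [-0.1  0.1 -0.2] shift [-0.1  0.5 50.2]
```

View pics/w1.png

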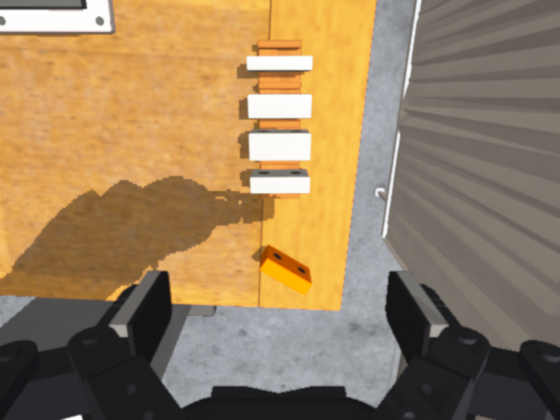

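The wrist picture shows the plates top to bottom at (280,63) 10 mm, (280,107) 18 mm, (280,147) 22 mm and (280,185) 14 mm. The orange decoy at (286,270) is separate. I take the 14 first.

Request:
move_arm:
  rows:
    - [0,0,0,-1,0,50,1]
    - [0,0,0,-1,0,100,1]
    - [0,0,0,-1,0,145,1]
    - [0,0,0,-1,0,175,1]
    - [0,0,0,-1,0,188,1]
    - [0,0,0,-1,0,188,0.5]
    - [0,0,0,-1,0,188,0.45]
    - [0,0,0,-1,0,188,0.4]
    - [0,0,0,-1,0,188,0.4]
    - [0,0,0,-1,0,188,0.4]
    - [0,0,0,-1,0,188,0.4]
  newtons: 40

```text
time_s: 2.28
ee_pos: [0.4509, -0.3562, 0.0156]
tool_rot: [179.8, -0.1, 2.6]
contact_force: [-1.0, -0.8, 6.5]
gripper_width: 0.049
gripper_force: 43.4
```

Request:
move_arm:
  rows:
    - [0,0,0,0,0,-30,0.4]
    - [0,0,0,0,0,-70,0.4]
    - [0,0,0,0,-50,-75,0.4]
    - [0,0,0,0,-105,-75,0.4]
    - [0,0,0,0,-150,-70,0.4]
    - [0,0,0,0,-150,-50,0.4]
    - [0,0,0,0,-150,-30,0.4]
    - [0,0,0,0,-150,-30,0.4]

```text
time_s: 3.28
ee_pos: [0.4407, -0.2034, 0.041]
tool_rot: [-179.8, 0.3, 2.7]
contact_force: [-0.2, 0.9, -2.1]
gripper_width: 0.0486
gripper_force: 42.6
```

```bash
python3 - <<'E'
from h import *
im,d,c=grab('wrist','w2.png'); P=cloud(d,c)
for k in range(3): to(450,-203,4,3); bot.camera('wrist')
m=((P[...,2]>.056)&(P[...,2]<.1)).astype(np.uint8); m[300:]=0
n,l,st,_=cv2.connectedComponentsWithStats(m)
for i in range(1,n):
    if st[i,4]>100: print(st[i],np.nanmedian(P[l==i],0))
E
```

```text
t 3.33 pose [ 441.7 -204.2   42.3] [-1.799e+02  1.400e-01  2.660e+00] w 48.9 -> turn [-0.1  0.1 -0.3] shift [ 8.5 -0.7 38.3]
t 3.38 pose [ 442.5 -204.9   43.3] [-1.7998e+02  3.0000e-02  2.6500e+00] w 48.7 -> turn [-0.   0.  -0.4] shift [ 7.6 -1.5 39.3]
t 3.42 pose [ 443.  -205.3   43.9] [ 1.7998e+02 -3.0000e-02  2.6400e+00] w 48.6 -> turn [ 0.  -0.  -0.4] shift [ 7.  -2.  39.9]
[ 169  268  220   32 5083] [ 0.44789469 -0.20330962  0.06521797]
```

View pics/w2.png

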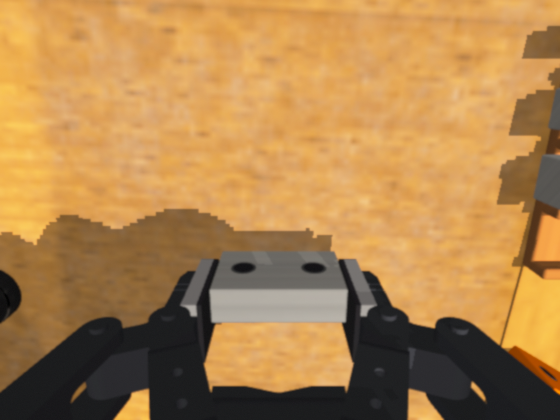

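The 14 mm plate is held square, its top at px (279,305). I lower it to the bench.

Request:
move_arm:
  rows:
    - [0,0,0,0,0,15,0.4]
    - [0,0,0,0,0,28,0.4]
    - [0,0,0,0,0,33,0.4]
    - [0,0,0,0,0,35,0.4]
    - [0,0,0,0,0,35,0.4]
    - [0,0,0,0,0,35,0.4]

```text
time_s: 4.22
ee_pos: [0.4432, -0.2053, 0.0087]
tool_rot: [180.0, -0.1, 2.6]
contact_force: [0.1, -0.5, -1.8]
gripper_width: 0.049
gripper_force: 42.7
```

```bash
python3 - <<'E'
from h import *
im,d,c=grab('wrist','w3.png'); P=cloud(d,c)
to(450,-203,4,3); print(bot.get_obs()['contact_force'])
print((P[296:320:3,285]*1000).round(1))
print((P[100:200:40,200]*1000).round(1))
E
```

```text
t 4.28 pose [ 443.1 -205.3    8.7] [ 1.7996e+02 -5.0000e-02  2.6500e+00] w 49.2 -> turn [ 0.  -0.1 -0.4] shift [ 7.  -2.   4.7]
[ 0.09443595 -0.22126488 -2.37074152]
[[ 447.5 -207.7   33.4]
 [ 446.5 -207.8   33.8]
 [ 445.6 -207.8   34.4]
 [ 443.9 -207.9   33.5]
 [ 442.9 -208.    33.9]
 [ 442.6 -208.    35.4]
 [ 440.3 -208.1   33.7]
 [ 439.2 -208.2   34.1]]
[[ 5.127e+02 -1.716e+02 -3.000e-01]
 [ 4.970e+02 -1.711e+02 -1.400e+00]
 [ 4.804e+02 -1.710e+02 -4.000e-01]]
```

Request:
move_arm:
  rows:
    - [0,0,0,0,0,0.5,0.6]
    - [0,0,0,0,0,0.5,0.8]
    - [0,0,0,0,0,0.5,0.85]
    - [0,0,0,0,0,-25,0.85]
    - [0,0,0,0,0,-70,0.85]
    - [0,0,0,25,55,-85,0.85]
    - [0,0,0,50,105,-85,0.85]
    - [0,0,0,66,148,-80,0.85]
    - [0,0,0,66,148,-70,0.85]
    - [0,0,0,66,148,-70,0.85]
    - [0,0,0,66,148,-70,0.85]

```text
time_s: 5.65
ee_pos: [0.5151, -0.3485, 0.0785]
tool_rot: [-180.0, 0.0, 2.7]
contact_force: [-0.5, 0.1, -0.1]
gripper_width: 0.0727
gripper_force: 0.0
```

```bash
python3 - <<'E'
from h import *
im,d,c=grab('wrist','w4.png'); P=cloud(d,c)
to(516,-350.2,12,3)
m=((P[...,2]>.034)&(P[...,2]<.052)).astype(np.uint8)
n,l,st,_=cv2.connectedComponentsWithStats(m)
for i in range(1,n):
    if st[i,4]>300: print(st[i],cv2.minAreaRect((P[l==i][:,:2]*1000).astype(np.float32)))
im,d,c=grab('top','t4.png'); P=cloud(d,c); m=((P[...,2]>.024)&(P[...,2]<.045)&(abs(P[...,0]-.445)<.05)&(abs(P[...,1]+.205)<.05)).astype(np.uint8)
print(m.sum(),cv2.minAreaRect((P[m>0][:,:2]*1000).astype(np.float32)))
E
```

```text
t 5.7 pose [ 515.4 -348.7   79. ] [ 1.80e+02 -2.00e-02  2.71e+00] w 72.5 -> turn [ 0.  -0.  -0.3] shift [ 0.5  1.5 67. ]
[ 231  169  100   22 2163] ((546.4494018554688, -348.285888671875), (10.290946006774902, 50.0963020324707), 3.066457509994507)
[ 233  220   96   37 3343] ((514.452880859375, -350.0488586425781), (18.725038528442383, 50.08304977416992), 3.293339729309082)
[ 236  270   91   42 3664] ((482.7880859375, -351.86151123046875), (23.4406681060791, 50.18061065673828), 3.105851888656616)
78 ((443.7761535644531, -194.768310546875), (14.193471908569336, 26.41788673400879), 2.3732316493988037)
```

Request:
move_arm:
  rows:
    - [0,0,0,1,1,25,0.85]
    - [0,0,0,1,1,50,0.85]
    - [0,0,0,1,1,64,0.85]
    - [0,0,0,1,1,66,0.85]
    - [0,0,0,1,1,66,0.6]
    - [0,0,0,1,1,66,0.45]
    - [0,0,0,1,1,66,0.4]
    - [0,0,0,1,1,66,0.4]
    - [0,0,0,1,1,66,0.4]
    - [0,0,0,1,1,30,0.4]
    - [0,0,0,1,1,-10,0.4]
    - [0,0,0,1,1,-10,0.4]

```text
time_s: 7.25
ee_pos: [0.5185, -0.3525, 0.0919]
tool_rot: [179.7, -0.3, 2.6]
contact_force: [-0.2, -0.8, -2.0]
gripper_width: 0.0496
gripper_force: 43.1
```

```bash
python3 - <<'E'
from h import *
for k in range(2): im,d,c=grab('wrist','w5.png')
P=cloud(d,c)
to(443.1+18+2+2,-205.3,78,2.7)
m=((P[...,2]>.09)).astype(np.uint8);m[380:]=0
n,l,st,_=cv2.connectedComponentsWithStats(m)
print((P[240:340:4,279]*1000).round(1))
E
```

```text
t 7.35 pose [ 516.2 -350.5   87.4] [-1.7996e+02  5.0000e-02  2.6400e+00] w 49.2 -> turn [-0.   0.1 -0.1] shift [ -44.3 -147.4    9.5]
[[ 501.7 -353.1   15.5]
 [ 499.7 -353.2   17.2]
 [ 496.8 -353.3   16.7]
 [ 493.4 -353.5   15.4]
 [ 523.  -351.8   84.1]
 [ 523.3 -351.8   88.6]
 [ 523.4 -351.8   92.5]
 [ 523.6 -351.7   96.5]
 [ 523.3 -351.7   99.2]
 [ 523.  -351.7  102.1]
 [ 523.5 -351.7  106.1]
 [ 523.7 -351.7  109.5]
 [ 523.  -351.7  111.1]
 [ 523.5 -351.7  114.7]
 [ 523.  -351.7  116.7]
 [ 520.5 -351.8  115.2]
 [ 519.5 -351.8  116.2]
 [ 518.4 -351.9  117. ]
 [ 516.3 -352.   116.2]
 [ 515.  -352.   116.8]
 [ 513.6 -352.1  117.2]
 [ 511.2 -352.2  116.1]
 [ 510.  -352.3  116.8]
 [ 508.  -352.4  116.4]
 [ 505.4 -352.5  115.2]]
```

Request:
move_arm:
  rows:
    - [0,0,0,-15,-50,0,0.4]
    - [0,0,0,-30,-100,0,0.4]
    - [0,0,0,-45,-147,0,0.4]
    - [0,0,0,-45,-147,20,0.4]
    - [0,0,0,-45,-147,35,0.4]
    - [0,0,0,-45,-147,40,0.4]
    - [0,0,0,-45,-147,40,0.4]

```text
time_s: 8.22
ee_pos: [0.4642, -0.2061, 0.0472]
tool_rot: [-179.9, 0.1, 2.6]
contact_force: [-0.3, -0.4, -2.0]
gripper_width: 0.0496
gripper_force: 43.0
```

```bash
python3 - <<'E'
from h import *
for k in range(2): im,d,c=grab('wrist','w6.png')
P=cloud(d,c)
to(464.3,-205.3,4.8,2.7)
print((P[230:345:4,279]*1000).round(1)[:,[0,2]].tolist())
q=P[(P[...,2]>.03)&(P[...,2]<.04)&(P[...,0]>.42)]*1000; print(len(q),np.percentile(q[:,:2],[2,50,98],axis=0))
E
```

```text
t 8.32 pose [ 465.2 -206.6   48.6] [ 1.7998e+02 -3.0000e-02  2.6000e+00] w 49.6 -> turn [ 0.  -0.  -0.1] shift [-0.8 -1.4 43.8]
[[466.0, 0.1], [462.6, -2.3], [461.2, 0.0], [458.1, -1.6], [455.6, -1.8], [453.6, -0.8], [451.2, -0.6], [471.0, 45.7], [470.7, 48.9], [470.6, 52.3], [470.7, 56.1], [471.3, 60.5], [471.0, 63.1], [470.9, 65.9], [470.8, 68.8], [471.2, 72.3], [470.2, 73.3], [469.8, 75.3], [468.0, 75.0], [466.2, 74.7], [464.8, 75.0], [462.5, 74.1], [461.3, 74.8], [460.1, 75.5], [458.8, 75.9], [456.2, 74.8], [454.3, 74.5], [395.2, -0.8], [392.7, -0.3]]
853 [[ 471.09152936 -329.64767579]
 [ 482.32763176 -326.88941594]
 [ 492.30882595 -325.70642046]]
```

View pics/w6.png

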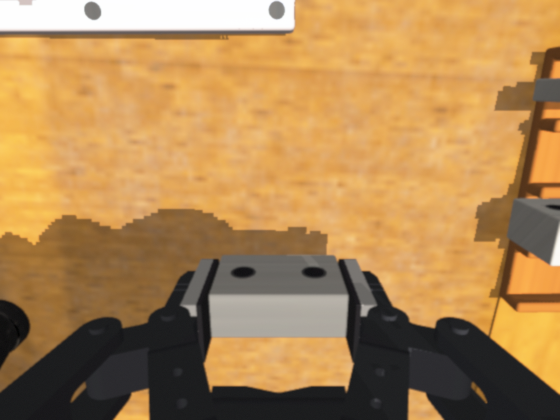

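The 18 mm plate is held at px (279,300), its near face about 3 mm clear of the standing 14, which is hidden below. I lower it.

Request:
move_arm:
  rows:
    - [0,0,0,0,-1,15,0.4]
    - [0,0,0,0,-1,30,0.4]
    - [0,0,0,0,-1,39,0.4]
    - [0,0,0,0,-1,43,0.4]
    - [0,0,0,0,-1,43.5,0.4]
    - [0,0,0,0,-1,43.5,0.4]
    - [0,0,0,0,-1,43.5,0.4]

```text
time_s: 9.2
ee_pos: [0.4645, -0.2047, 0.0058]
tool_rot: [-180.0, 0.0, 2.7]
contact_force: [-2.5, 2.6, 5.7]
gripper_width: 0.0493
gripper_force: 43.9
```

```bash
python3 - <<'E'
from h import *
im,d,c=grab('wrist'); P=cloud(d,c)
to(464.3,-205.3,4.8,2.7);print(bot.get_obs()['contact_force'])
print((P[270:345:4,279]*1000).round(1)[:,[0,2]].tolist())
E
```

```text
t 9.25 pose [ 464.5 -204.7    5.8] [-1.7998e+02  3.0000e-02  2.6600e+00] w 49.0 -> turn [-0.  0. -0.] shift [-0.2  0.6  1. ]
[-2.612455    2.3698586   4.98158879]
[[470.6, 14.2], [470.5, 17.2], [470.9, 21.2], [470.1, 22.7], [470.7, 26.7], [470.9, 29.9], [471.1, 33.0], [470.3, 34.3], [468.2, 33.5], [466.3, 33.1], [464.7, 33.1], [462.9, 32.8], [461.4, 33.2], [460.7, 34.5], [457.6, 32.5], [456.3, 33.0], [455.1, 33.7], [450.1, 29.4], [450.0, 31.6]]
```

Request:
move_arm:
  rows:
    - [0,0,0,0,0,0,0.6]
    - [0,0,0,0,0,0,0.85]
    - [0,0,0,0,0,-30,0.9]
    - [0,0,-10,-4,0,-80,1]
    - [0,0,-20,-8,0,-80,1]
    - [0,0,-30,-11,0,-80,1]
    - [0,0,-40,-11,0,-80,1]
    - [0,0,-50,-11,0,-80,1]
    - [0,0,-60,-11,0,-80,1]
    - [0,0,-70,-11,0,-80,1]
    - [0,0,-80,-11,0,-80,1]
    - [0,0,-90,-11,0,-80,1]

```text
time_s: 10.75
ee_pos: [0.4539, -0.2056, 0.0846]
tool_rot: [180.0, 0.0, 93.0]
contact_force: [-0.3, 0.3, 0.3]
gripper_width: 0.0855
gripper_force: 0.0
```

```bash
python3 - <<'E'
from h import *
for k in range(3): im,d,c=grab('wrist','w7.png')
P=cloud(d,c)
m=((P[...,2]>.029)&(P[...,2]<.04)&(P[...,0]>.42)&(P[...,0]<.5)&(abs(P[...,1]+.205)<.05)).astype(np.uint8)
n,l,st,_=cv2.connectedComponentsWithStats(m)
for i in range(1,n):
    if st[i,4]>100: print(st[i],cv2.minAreaRect((P[l==i][:,:2]*1000).astype(np.float32)),np.median(P[l==i][:,2]))
to(454,-205.3,15,92.7)
E
```

```text
[ 249  185   26   85 2112] ((443.4092712402344, -205.12152099609375), (14.057952880859375, 50.03364944458008), 2.5993411540985107) 0.03287393798812763
[ 279  186   33   85 2685] ((462.14666748046875, -205.13502502441406), (17.752817153930664, 50.667884826660156), 2.6817452907562256) 0.03288424350219288
t 10.9 pose [ 453.8 -205.5   84.7] [180.     0.    92.48] w 85.5 -> turn [ 0.   0.  -0.2] shift [ 0.2  0.2 69.7]
```

View pics/w7.png

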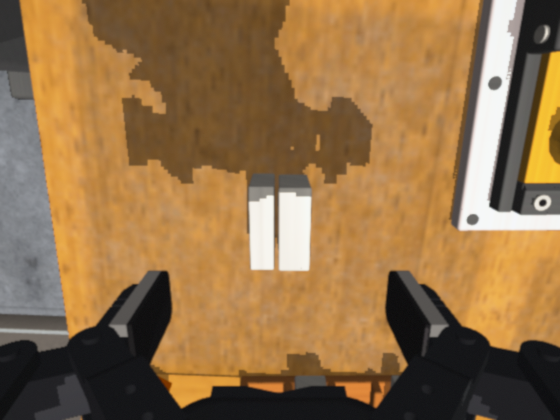

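The two plates stand at px (261,235) and (294,235), parallel, ends level, about 3 mm apart. I squeeze them low, then regrip high.

Request:
move_arm:
  rows:
    - [0,0,0,0,0,40,1]
    - [0,0,0,0,0,70,0.9]
    - [0,0,0,0,0,79,0.8]
    - [0,0,0,0,0,79,0.6]
    - [0,0,0,0,0,79,0.45]
    - [0,0,0,0,0,79,0.35]
    - [0,0,0,0,0,79,0.25]
    - [0,0,0,0,0,79,0.25]
    - [0,0,0,0,0,79,0.25]
    - [0,0,0,0,0,79,0.25]
  newtons: 30

```text
time_s: 12.15
ee_pos: [0.4551, -0.2064, 0.0077]
tool_rot: [179.8, 0.1, 92.6]
contact_force: [-0.6, -0.2, 6.4]
gripper_width: 0.0312
gripper_force: 31.9
```

Request:
move_arm:
  rows:
    - [0,0,0,0,0,0,0.5]
    - [0,0,0,0,0,0,0.5]
    - [0,0,0,0,0,-6,0.5]
    - [0,0,0,0,0,-10,0.5]
    - [0,0,0,0,0,-10,0.5]
    - [0,0,0,0,0,-10,0.5]
    - [0,0,0,0,0,-10,0.3]
    - [0,0,0,0,0,-10,0.3]
    - [0,0,0,0,0,-10,0.3]
    - [0,0,0,0,0,-10,0.3]
  newtons: 60

```text
time_s: 13.4
ee_pos: [0.4541, -0.2056, 0.0161]
tool_rot: [180.0, 0.0, 92.6]
contact_force: [0.2, 0.3, 2.5]
gripper_width: 0.0306
gripper_force: 61.3
```

```bash
python3 - <<'E'
from h import *
for k in range(2): im,d,c=grab('wrist','w8.png')
to(454,-205.3,15,92.7);print(bot.get_obs()['contact_force'])
E
```

```text
t 13.5 pose [ 454.1 -205.6   16.1] [1.7995e+02 1.0000e-02 9.2650e+01] w 30.8 -> turn [ 0.  0. -0.] shift [ 0.3 -0.1  1.1]
[1.01819711 1.40171821 3.29741714]
```

View pics/w8.png

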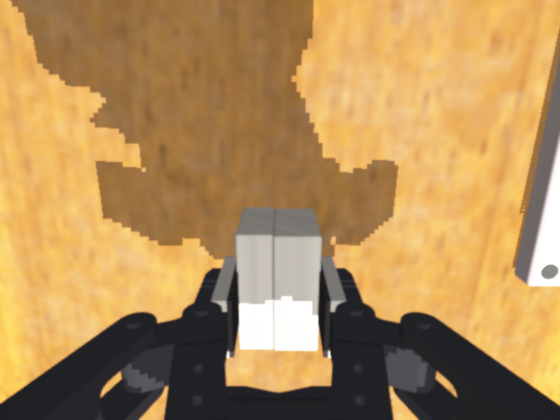

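The pack is gripped face to face, with the seam at px (275,270). I lift and go over the fixture to look at the gap.

Request:
move_arm:
  rows:
    - [0,0,0,0,0,-20,0.3]
    - [0,0,0,0,0,-60,0.3]
    - [0,0,0,0,10,-110,0.3]
    - [0,0,0,10,55,-124,0.3]
    - [0,0,0,20,105,-124,0.3]
    - [0,0,0,33,150,-124,0.3]
    - [0,0,0,33,160,-124,0.3]
    - [0,0,0,33,160,-124,0.3]
    - [0,0,0,33,160,-124,0.3]
    - [0,0,0,33,160,-124,0.3]

```text
time_s: 14.75
ee_pos: [0.6109, -0.1656, 0.1399]
tool_rot: [-180.0, -0.0, 92.6]
contact_force: [-0.3, -0.1, -4.3]
gripper_width: 0.0307
gripper_force: 61.0
```

```bash
python3 - <<'E'
from h import *
im,d,c=grab('wrist'); im,d,c=grab('wrist','w9.png')
to(611,-83,140,182.8); print(c['eye'])
E
```

```text
t 14.85 pose [ 611.4 -165.6  140.2] [1.7999e+02 1.0000e-02 9.2590e+01] w 30.8 -> turn [ -0.    0.  -90.2] shift [82.5  3.4  0.2]
[ 0.60683568 -0.0895931   0.28161004]
```

View pics/w9.png

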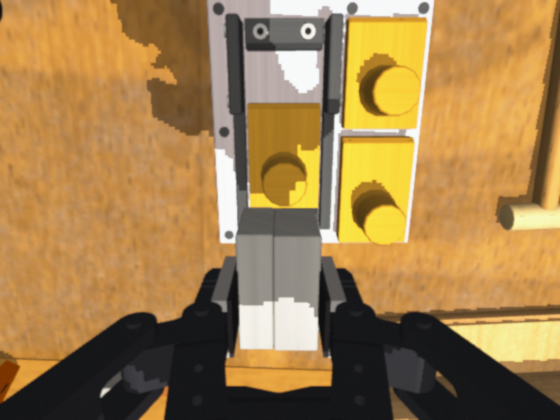

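The gap is at px (283,76). The end stop is at (285,33), the foot's end edge at row 103, and the tall cheeks at columns 236 and 334.

```bash
python3 - <<'E'
from h import *
z=np.load('pics/w9.png.npz'); d=z['d']; c={k:z[k] for k in ['mtx','eye','orientation']}; P=cloud(d,c)*1000
for u in (265,285,305): print(u,[(round(float(a),1),round(float(b),1)) for a,b in P[10:112,u][:,1:][::2]])
a=np.radians(2.8)
def comp(m):
    n,l,st,_=cv2.connectedComponentsWithStats(m.astype(np.uint8))
    for i in range(1,n):
        if st[i,4]>150: print(st[i],cv2.minAreaRect(P[l==i][:,:2].astype(np.float32)),np.median(P[l==i][:,2]).round(1))
Z=P[...,2]; roi=np.zeros(Z.shape,bool); roi[5:205,205:440]=1
print('cheeks');comp(roi&(Z>38)&(Z<48)); print('feet,stop');comp(roi&(Z>24.5)&(Z<30)); print('plate');comp(roi&(Z>7)); print('floor gap'); g=roi.copy(); g[:,:246]=0;g[:,320:]=0; comp(g&(Z<15))
E
```

```text
265 [(-40.8, 11.6), (-41.8, 10.7), (-42.7, 8.9), (-44.3, 11.5), (-48.2, 28.0), (-49.2, 27.1), (-50.3, 27.2), (-51.5, 27.2), (-52.9, 29.0), (-53.9, 28.4), (-55.0, 27.8), (-56.2, 28.5), (-57.3, 28.0), (-58.6, 28.7), (-59.7, 28.4), (-60.7, 27.4), (-61.9, 27.4), (-63.0, 26.6), (-64.0, 25.4), (-65.1, 24.4), (-65.8, 19.1), (-66.4, 11.3), (-67.6, 10.9), (-69.0, 12.1), (-70.1, 11.0), (-71.4, 11.4), (-72.7, 11.3), (-74.0, 11.0), (-75.2, 10.7), (-76.5, 10.6), (-77.8, 10.6), (-79.2, 11.3), (-80.5, 11.2), (-81.8, 11.2), (-83.0, 9.9), (-84.4, 11.4), (-85.7, 11.0), (-87.0, 11.5), (-88.3, 10.4), (-89.7, 11.4), (-91.0, 10.8), (-92.4, 9.6), (-93.7, 10.9), (-95.0, 12.3), (-96.4, 11.5), (-97.8, 10.3), (-99.1, 10.8), (-100.0, 22.7), (-101.3, 23.7), (-102.5, 25.4), (-103.8, 24.7)]
285 [(-39.9, 10.3), (-41.6, 12.7), (-42.5, 11.1), (-43.7, 11.5), (-47.3, 25.9), (-48.6, 26.8), (-49.6, 26.1), (-50.9, 26.9), (-52.0, 26.7), (-53.2, 27.4), (-54.1, 25.7), (-55.6, 27.9), (-56.6, 27.1), (-57.7, 26.7), (-58.9, 27.0), (-60.1, 27.1), (-61.2, 26.9), (-62.3, 25.7), (-63.5, 26.2), (-64.5, 24.2), (-65.1, 18.3), (-65.7, 1
[... 1865 characters left out ...]
4864501953) 25.2
[ 247  106   74   99 3874] ((612.6470336914062, -135.10296630859375), (49.864227294921875, 69.2201919555664), 2.7453460693359375) 25.2
[ 341  140   74   65 3048] ((678.9500732421875, -143.42886352539062), (49.928550720214844, 46.36248016357422), 2.737194299697876) 25.2
plate
[  207     5   227   200 41917] ((635.2958374023438, -104.4091796875), (150.82000732421875, 137.59434509277344), 2.678363561630249) 24.6
floor gap
[246   5  74  13 959] ((607.2640380859375, -40.77103042602539), (48.43014144897461, 7.713466644287109), 2.5833652019500732) 10.9
[ 246   50   74  128 3962] ((610.28662109375, -108.82394409179688), (51.860538482666016, 88.1240463256836), 1.968637228012085) 11.0
```

```bash
python3 - <<'E'
from h import *
z=np.load('pics/w9.png.npz'); d=z['d']; c={k:z[k] for k in ['mtx','eye','orientation']}; P=cloud(d,c)*1000
for v in (300,320,340): 
    print(v,[(round(float(P[v,u,0]),1),round(float(P[v,u,1]),1),round(float(P[v,u,2]),1)) for u in list(range(230,244,2))+list(range(314,328,2))])
print([(r,)+tuple(P[r,280].round(1)) for r in list(range(204,216,2))+list(range(290,360,4))])
to(610,-82.2,110,182.8)
E
```

```text
300 [(594.1, -155.7, 176.5), (594.6, -156.8, 174.8), (594.7, -159.8, 169.9), (594.8, -163.1, 164.6), (595.1, -166.1, 159.7), (595.5, -168.5, 155.9), (596.3, -168.2, 156.4), (624.0, -166.4, 157.2), (624.7, -166.1, 157.6), (625.5, -166.4, 157.0), (625.6, -163.5, 161.7), (625.4, -160.0, 167.3), (625.2, -156.6, 172.7), (625.3, -154.4, 176.2)]
320 [(594.2, -162.9, 177.1), (594.9, -163.0, 176.8), (594.9, -166.8, 171.4), (595.2, -169.7, 167.1), (595.5, -172.9, 162.6), (595.7, -177.0, 156.6), (596.5, -177.0, 156.6), (624.8, -176.1, 156.1), (625.5, -175.6, 156.7), (626.0, -174.3, 158.5), (625.8, -170.0, 164.8), (625.7, -166.5, 169.7), (625.7, -163.7, 173.8), (625.8, -161.5, 176.9)]
340 [(594.3, -170.5, 177.3), (595.0, -170.5, 177.3), (595.3, -172.9, 174.1), (595.6, -175.9, 170.2), (580.1, -308.2, -0.7), (595.9, -185.5, 157.6), (596.7, -185.9, 157.2), (625.4, -184.8, 156.8), (626.3, -185.3, 156.2), (627.0, -184.6, 157.1), (654.3, -305.1, -1.2), (625.9, -173.0, 172.2), (625.9, -170.0, 176.0), (626.4, -169.3, 176.9)]
[(204, np.float64(611.0), np.float64(-160.2), np.float64(55.3)), (206, np.float
[... 905 characters left out ...]
oat64(611.5), np.float64(-178.3), np.float64(157.6)), (330, np.float64(611.6), np.float64(-180.7), np.float64(156.8)), (334, np.float64(611.7), np.float64(-182.4), np.float64(157.1)), (338, np.float64(611.8), np.float64(-184.5), np.float64(156.8)), (342, np.float64(611.8), np.float64(-186.1), np.float64(157.1)), (346, np.float64(611.9), np.float64(-187.9), np.float64(157.3)), (350, np.float64(612.0), np.float64(-190.3), np.float64(156.7)), (354, np.float64(618.8), np.float64(-322.4), np.float64(-1.7)), (358, np.float64(619.0), np.float64(-326.1), np.float64(-0.8))]
t 14.85 pose [ 611.4 -165.6  140.2] [1.7999e+02 1.0000e-02 9.2590e+01] w 30.8 -> turn [ -0.    0.  -90.2] shift [83.4  2.4 30.2]
```

Request:
move_arm:
  rows:
    - [0,0,-10,10,0,0,0.3]
    - [0,0,-20,25,0,0,0.3]
    - [0,0,-30,40,1,0,0.3]
    - [0,0,-40,55,2,0,0.3]
    - [0,0,-50,70,2,0,0.3]
    - [0,0,-60,83,2.5,0,0.3]
    - [0,0,-70,83,2.5,10,0.3]
    - [0,0,-80,83,2.5,30,0.3]
    - [0,0,-90,83,2.5,50,0.3]
    - [0,0,-90,83,2.5,60,0.3]
    - [0,0,-90,83,2.5,60,0.3]
    - [0,0,-90,83,2.5,60,0.3]

```text
time_s: 16.35
ee_pos: [0.6114, -0.0824, 0.081]
tool_rot: [-180.0, 0.1, -177.4]
contact_force: [0.4, -1.3, -2.8]
gripper_width: 0.0307
gripper_force: 61.0
```

```bash
python3 - <<'E'
from h import *
grab('wrist'); im,d,c=grab('wrist','w10.png')
to(610,-82.2,27,182.8)
P=cloud(d,c)*1000; Z=P[...,2]
for v in (290,310,330,345):
    r=P[v]; m=np.where((r[:,2]>92)&(r[:,2]<101))[0]; 
    if len(m): print(v,m[0],m[-1],r[m[0]].round(1),r[m[-1]].round(1))
a=np.radians(2.8); o=np.array([610.03,-82.2]); q=P[...,:2]-o; fx=q[...,0]*np.cos(a)+q[...,1]*np.sin(a); fy=-q[...,0]*np.sin(a)+q[...,1]*np.cos(a)
for name,m in dict(stop=(abs(fy-26)<14)&(Z>25.5)&(Z<29.5)&(abs(fx)<24),foot=(fy<-10)&(fy>-60)&(abs(fx)<24)&(Z>22)&(Z<29.5),floor=(abs(fy)<22)&(abs(fx)<24)&(Z<13.5)&(Z>8)).items():
    print(name,m.sum(),'fx',np.percentile(fx[m],[1,99]).round(1),'fy',np.percentile(fy[m],[0.5,2,98,99.5]).round(1))
for s in (577,582,641): pass
m=(Z>38.5)&(Z<46)&(abs(fy)<40)&(abs(abs(fx)-31)<8)
for sg in (-1,1):
    k=m&(fx*sg>0)
    if k.sum(): print('cheek',sg,k.sum(),np.percentile(fx[k],[2,98]).round(1))
E
```

```text
t 16.45 pose [611.6 -82.4  81.2] [-1.7996e+02  1.3000e-01 -1.7740e+02] w 30.4 -> turn [-0.   0.1 -0.2] shift [ 1.7  0.3 54.2]
290 238 319 [607.4 -97.9  99.2] [605.5 -67.5 100.1]
310 239 318 [616.7 -97.5  98.4] [615.2 -67.   98.5]
330 239 318 [626.3 -97.5  97.7] [625.2 -66.1  97.2]
345 240 317 [633.1 -96.9  98.1] [631.7 -66.1  98. ]
stop 1661 fx [-23.   21.6] fy [18.6 19.6 35.  35.3]
foot 4589 fx [-23.6  23.4] fy [-59.5 -58.3 -19.  -17. ]
floor 1114 fx [-19.  -7.] fy [-16.2 -15.6  16.8  17.4]
cheek -1 1806 [-35.1 -27.6]
```

View pics/w10.png

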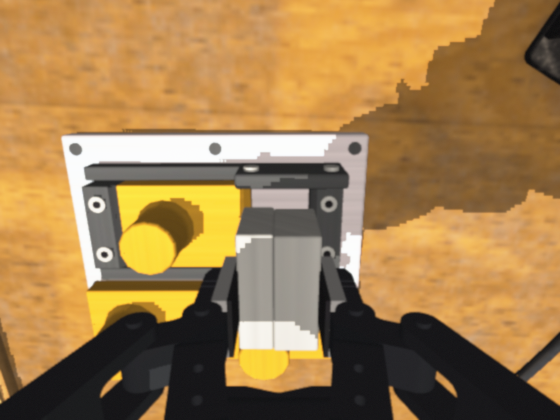

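The pack is held above the gap: pack top at px (278,290), stop at (328,230), foot end edge at column 250. The pack needs about +1 mm in y. I lower to just above the stops and check again.

Request:
move_arm:
  rows:
    - [0,0,-0.2,1.7,1,10,0.3]
    - [0,0,-0.2,1.7,1,22,0.3]
    - [0,0,-0.2,1.7,1,32,0.3]
    - [0,0,-0.2,1.7,1,35,0.3]
    - [0,0,-0.2,1.7,1,35,0.3]
    - [0,0,-0.2,1.7,1,35,0.3]

```text
time_s: 17.2
ee_pos: [0.6095, -0.081, 0.0446]
tool_rot: [180.0, 0.1, -177.1]
contact_force: [3.9, 0.6, -6.4]
gripper_width: 0.0305
gripper_force: 61.0
```

```bash
python3 - <<'E'
from h import *
grab('wrist'); im,d,c=grab('wrist','w11.png')
to(609.8,-81.4,28,182.8); print(bot.get_obs()['contact_force'])
P=cloud(d,c)*1000; Z=P[...,2]
a=np.radians(2.8); o=np.array([610.03,-82.2]); q=P[...,:2]-o; fx=q[...,0]*np.cos(a)+q[...,1]*np.sin(a); fy=-q[...,0]*np.sin(a)+q[...,1]*np.cos(a)
for v in (290,310,330,345):
    m=np.where((Z[v]>58)&(Z[v]<66)&(abs(fy[v])<18))[0]
    if len(m): print(v,m[0],m[-1],'fx',fx[v,m[0]].round(1),'fy',fy[v,m[0]].round(1),fy[v,m[-1]].round(1))
k=(Z>50)&(Z<66)&(abs(fy)<14); print('pack fx',np.percentile(fx[k],[.5,99.5]).round(1))
for name,m in dict(stop=(abs(fy-26)<14)&(Z>25.5)&(Z<29.5)&(abs(fx)<24),foot=(fy<-10)&(fy>-60)&(abs(fx)<24)&(Z>22)&(Z<29.5),floor=(abs(fy)<22)&(abs(fx)<26)&(Z<13.5)&(Z>8)).items():
    print(name,m.sum(),'fx',np.percentile(fx[m],[1,99]).round(1),'fy',np.percentile(fy[m],[0.5,2,98,99.5]).round(1))
m=(Z>38.5)&(Z<46)&(abs(fy)<40)&(fx<-24)&(fx>-39); print('cheek',np.percentile(fx[m],[2,98]).round(1))
cv2.imwrite('pics/w11c.png',cv2.resize(im[180:360,200:360,::-1],None,fx=3.3,fy=3.3))
E
```

```text
t 17.3 pose [609.5 -81.   44.8] [ 1.7999e+02  6.0000e-02 -1.7714e+02] w 30.1 -> turn [0.  0.1 0.1] shift [-0.2 -0.4 16.8]
[ 4.9227027   0.75008936 -4.91102882]
290 238 320 fx -5.5 fy -14.2 16.5
310 238 319 fx 1.7 fy -14.2 16.4
330 239 318 fx 13.4 fy -14.5 16.8
345 240 317 fx 20.3 fy -14.3 16.7
pack fx [-27.4  51. ]
stop 1429 fx [-22.    3.5] fy [19.6 20.3 34.9 35.2]
foot 5716 fx [-23.7  23.1] fy [-59.6 -58.5 -19.9 -18.4]Traceback (most recent call last):
  File "<stdin>", line 11, in <module>
    return _quantile_unchecked(
        a, q, axis, out, overwrite_input, method, keepdims, weights)
    return _ureduce(a,
                    func=_quantile_ureduce_func,
    ...<5 lines>...
                    overwrite_input=overwrite_input,
                    method=method)
    r = func(a, **kwargs)
    result = _quantile(arr,
                       quantiles=q,
    ...<2 lines>...
                       out=out,
                       weights=wgt)
    slices_having_nans = np.isnan(arr[-1, ...])
                                  ~~~^^^^^^^^^
IndexError: index -1 is out of bounds for axis 0 with size 0
```

Request:
move_arm:
  rows:
    - [0,0,0,-1,-0.3,0,0.3]
    - [0,0,0,-2,-0.5,0,0.3]
    - [0,0,0,-2,-0.5,0,0.3]
    - [0,0,0,-2,-0.5,0,0.3]

```text
time_s: 17.8
ee_pos: [0.6102, -0.0817, 0.0446]
tool_rot: [-180.0, -0.1, -177.2]
contact_force: [0.6, -0.5, -3.0]
gripper_width: 0.0305
gripper_force: 61.4
```

```bash
python3 - <<'E'
from h import *
grab('wrist'); im,d,c=grab('wrist','w12.png')
to(611.5,-81.5,28.2,182.8); print(bot.get_obs()['contact_force'])
P=cloud(d,c)*1000; Z=P[...,2]
a=np.radians(2.8); o=np.array([610.03,-82.2]); q=P[...,:2]-o; fx=q[...,0]*np.cos(a)+q[...,1]*np.sin(a); fy=-q[...,0]*np.sin(a)+q[...,1]*np.cos(a)
for v in (290,310,330,345):
    m=np.where((Z[v]>55)&(Z[v]<66)&(abs(fy[v])<18))[0]
    if len(m): print(v,m[0],m[-1],'fx',fx[v,m[0]].round(1),'fy',fy[v,m[0]].round(1),fy[v,m[-1]].round(1))
for v in (230,240): print([(fy[v,u].round(1),Z[v,u].round(0)) for u in list(range(222,240))+list(range(320,335))])
for u in (260,290): print([(v,fx[v,u].round(1),Z[v,u].round(0)) for v in list(range(170,225,3))+list(range(336,356,2))])
cv2.imwrite('pics/w12c.png',cv2.resize(im[150:360,180:380,::-1],None,fx=2.8,fy=2.8))
E
```

```text
t 17.9 pose [610.5 -81.6  44.7] [-1.8000e+02 -5.0000e-02 -1.7716e+02] w 30.6 -> turn [-0.  -0.1  0. ] shift [-1.   0.1 16.5]
[-0.41626945  0.70555979 -4.2580698 ]
290 237 320 fx -6.0 fy -14.9 15.7
310 238 319 fx 2.2 fy -14.7 15.6
330 239 318 fx 14.6 fy -15.3 16.2
345 240 317 fx 21.6 fy -15.1 16.0
[(np.float64(-25.9), np.float64(25.0)), (np.float64(-25.6), np.float64(24.0)), (np.float64(-25.1), np.float64(25.0)), (np.float64(-24.8), np.float64(23.0)), (np.float64(-24.1), np.float64(25.0)), (np.float64(-23.6), np.float64(25.0)), (np.float64(-23.2), np.float64(25.0)), (np.float64(-22.8), np.float64(25.0)), (np.float64(-22.2), np.float64(25.0)), (np.float64(-21.7), np.float64(25.0)), (np.float64(-21.4), np.float64(24.0)), (np.float64(-20.9), np.float64(24.0)), (np.float64(-20.3), np.float64(26.0)), (np.float64(-19.9), np.float64(25.0)), (np.float64(-19.4), np.float64(25.0)), (np.float64(-15.4), np.float64(55.0)), (np.float64(-14.7), np.float64(57.0)), (np.float64(-14.5), np.float64(56.0)), (np.float64(19.7), np.float64(26.0)), (np.float64(20.0), np.float64(27.0)), (np.float64(20.7), np.f
[... 3577 characters left out ...]
2.0)), (209, np.float64(-29.5), np.float64(41.0)), (212, np.float64(-28.4), np.float64(42.0)), (215, np.float64(-25.5), np.float64(37.0)), (218, np.float64(-25.6), np.float64(41.0)), (221, np.float64(-25.8), np.float64(45.0)), (224, np.float64(-25.2), np.float64(47.0)), (336, np.float64(16.8), np.float64(62.0)), (338, np.float64(18.3), np.float64(61.0)), (340, np.float64(18.7), np.float64(62.0)), (342, np.float64(20.3), np.float64(61.0)), (344, np.float64(20.7), np.float64(61.0)), (346, np.float64(21.8), np.float64(61.0)), (348, np.float64(23.2), np.float64(61.0)), (350, np.float64(24.0), np.float64(61.0)), (352, np.float64(54.1), np.float64(25.0)), (354, np.float64(54.2), np.float64(26.0))]
```

View pics/w12c.png

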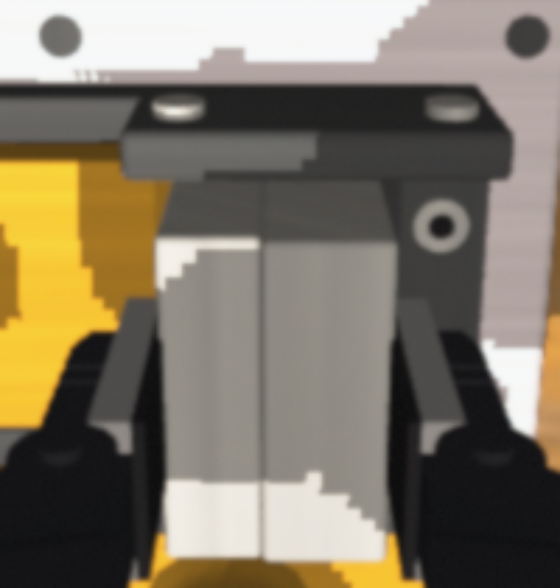

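In the crop the pack front at (275,240) is just clear of the cheek at (310,150), with foot and stop symmetric at its sides. I shift 1 mm and lower slowly.

Request:
move_arm:
  rows:
    - [0,0,0,-1,0,0,0.3]
    - [0,0,0,-1,0,1,0.3]
    - [0,0,0,-1,0,2,0.3]
    - [0,0,0,-1,0,3,0.3]
    - [0,0,0,-1,0,4,0.3]
    - [0,0,0,-1,0,5,0.3]
    - [0,0,0,-1,0,5,0.3]

```text
time_s: 18.77
ee_pos: [0.6119, -0.0815, 0.0397]
tool_rot: [180.0, -0.0, -177.2]
contact_force: [-0.3, 0.5, -2.8]
gripper_width: 0.0306
gripper_force: 61.4
```

Request:
move_arm:
  rows:
    - [0,0,0,0,0,1,0.3]
    - [0,0,0,0,0,2,0.3]
    - [0,0,0,0,0,3,0.3]
    - [0,0,0,0,0,3,0.3]

```text
time_s: 19.27
ee_pos: [0.6119, -0.0815, 0.0366]
tool_rot: [180.0, -0.0, -177.2]
contact_force: [-0.1, 0.4, -3.1]
gripper_width: 0.0305
gripper_force: 61.4
```

Request:
move_arm:
  rows:
    - [0,0,0,0,0,1,0.3]
    - [0,0,0,0,0,2,0.3]
    - [0,0,0,0,0,3,0.3]
    - [0,0,0,0,0,4,0.3]
    - [0,0,0,0,0,5,0.3]
    - [0,0,0,0,0,6,0.3]
    - [0,0,0,0,0,7,0.3]
    - [0,0,0,0,0,7,0.3]

```text
time_s: 20.27
ee_pos: [0.6119, -0.0815, 0.0296]
tool_rot: [180.0, -0.0, -177.2]
contact_force: [0.6, 0.4, -4.0]
gripper_width: 0.0305
gripper_force: 61.4
```

Request:
move_arm:
  rows:
    - [0,0,0,0,0,0.5,0.3]
    - [0,0,0,0,0,1,0.3]
    - [0,0,0,0,0,1.3,0.3]
    - [0,0,0,0,0,1.3,0.3]

```text
time_s: 20.78
ee_pos: [0.612, -0.0815, 0.0285]
tool_rot: [180.0, -0.0, -177.2]
contact_force: [-0.4, 0.8, -4.5]
gripper_width: 0.0303
gripper_force: 61.4
```

Request:
move_arm:
  rows:
    - [0,0,0,0,0,0.3,0.3]
    - [0,0,0,0,0,0.6,0.3]
    - [0,0,0,0,0,0.6,0.3]

```text
time_s: 21.15
ee_pos: [0.6121, -0.0815, 0.0282]
tool_rot: [-180.0, 0.0, -177.2]
contact_force: [-1.7, 1.0, -2.0]
gripper_width: 0.0308
gripper_force: 61.7
```

Request:
move_arm:
  rows:
    - [0,0,0,0,0,0,0.4]
    - [0,0,0,0,0,0,0.45]
    - [0,0,0,0,0,0,0.5]
    - [0,0,0,0,0,0,0.5]
    - [0,0,0,0,0,0,0.5]

```text
time_s: 21.78
ee_pos: [0.6121, -0.0816, 0.028]
tool_rot: [-180.0, 0.0, -177.2]
contact_force: [-0.2, -0.4, 0.2]
gripper_width: 0.0429
gripper_force: 0.0
```

Request:
move_arm:
  rows:
    - [0,0,0,0,0,-8,0.5]
    - [0,0,0,0,0,-25,0.5]
    - [0,0,0,0,0,-60,0.5]
    - [0,0,0,0,0,-110,0.5]
    - [0,0,0,0,0,-130,0.5]
    - [0,0,0,60,0,-140,0.5]
    - [0,0,0,60,0,-140,0.5]
    - [0,0,0,60,0,-140,0.5]

```text
time_s: 22.78
ee_pos: [0.5527, -0.0847, 0.1695]
tool_rot: [-180.0, 0.2, -177.2]
contact_force: [-0.0, -0.4, 0.1]
gripper_width: 0.0425
gripper_force: 0.0
```

```bash
python3 - <<'E'
from h import *
grab('wrist'); im,d,c=grab('wrist','w13.png'); P=cloud(d,c)*1000; Z=P[...,2]
a=np.radians(2.8); o=np.array([610.03,-82.2]); q=P[...,:2]-o; fx=q[...,0]*np.cos(a)+q[...,1]*np.sin(a); fy=-q[...,0]*np.sin(a)+q[...,1]*np.cos(a)
im,d,c=grab('top','t13.png'); P2=cloud(d,c)*1000
q=P2[...,:2]-o; gx=q[...,0]*np.cos(a)+q[...,1]*np.sin(a); gy=-q[...,0]*np.sin(a)+q[...,1]*np.cos(a)
for f,g,z in((fx,fy,Z),(gx,gy,P2[...,2])):
    m=(abs(f)<26.5)&(abs(g)<16.5)&(z>38)&(z<56)
    print(m.sum(),'z',np.percentile(z[m],[5,50,95]).round(1) if m.any() else '', np.percentile(f[m],[1,99]).round(1) if m.any() else '',np.percentile(g[m],[1,99]).round(1) if m.any() else '')
def box(m):
    n,l,s,_=cv2.connectedComponentsWithStats(m.astype(np.uint8))
    for i in range(1,n):
        if s[i,4]>20: print([round(float(t),1) for t in cv2.minAreaRect(P2[l==i][:,:2].astype(np.float32))[0]],s[i,4],np.median(P2[l==i][:,2]).round(1))
roi=np.zeros(d.shape,bool); roi[190:270,350:410]=1; box(roi&(P2[...,2]>34)&(P2[...,2]<55))
roi[:]=0; roi[120:205,220:320]=1; box(roi&(P2[...,2]>48))
E
```

```text
2370 z [43.2 44.8 45.9] [-24.6  24.9] [-15.   16.1]
0 z   
[547.2, -348.5] 133 41.8
[483.4, -352.2] 276 41.6
[565.4, -114.1] 3435 507.4
[680.2, -172.8] 154 56.2
```

View pics/w13.png

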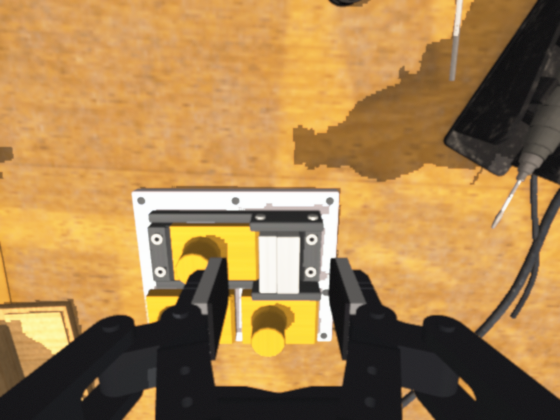

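The pack stands upright and fully down in the gap at px (279,263). Its top is level at about 45 mm, centred to within 1 mm, and the blank is unmoved. I'm handing in.

```bash
python3 -c "
from cell import bot
print(bot.hand_in())"
```

```text
the job is handed in; nothing more can be done
None
```

The 14 mm and 18 mm plates stand as one pack in the gap beside blank_74, upright and fully down on the channel floor; the job was handed in at about 23 s, and the hand-in returned no verdict.

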